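# Reset the purifier's filter keys in flow order

## Task

The purifier's filters have just been changed, so reset its pop-up filter keys in the order the water flows: with the fingertips, lightly push the round key all the way in, then the square one, then the long bar. Leave the cross-shaped key and the toggle switch as they are, and do not lift or shift the cup, trivet, tumblers or decanter.

Things in the scene. Friction and masses are not known exactly. Their poses are not given: they have to be found in the camera images.
- purifier: White water purifier tower, 170 x 170 x 260 mm on a 190 x 190 x 20 mm foot, fixed to the counter. Origin: centre of its underside; z up, -x is the face with the spout and toggle switch. On its flat grey top deck (260 mm up) stand four white keys in a 2 x 2 grid, 68 mm apart centre to centre along the purifier's x and y, each on a black bezel; which key stands at which place changes.
- round_housing: Black square bezel plate (56 x 56 x 2 mm) of the round key, flat on the purifier's top deck. Origin: centre of its underside, on the deck; z up, x and y parallel to the purifier's. The key stands in its middle: a white disc, 32 mm diameter.
- round_key (a joint): round key travel (m), straight down: 0 popped up (top 19 mm above deck), 0.010 fully in (top 9 mm above deck). Starts 0-2 mm in; about 3 N friction, stays where left. Key and stop ride on a soft spring, 2.2 N/mm: while pushed, the top sinks 1-2 mm beyond the travel; past the end it yields up to 5 mm (11 N), then is hard; that part springs back.
- round_key_top (a point): Centre of the top face of the round key (a white disc, 32 mm diameter); moves down with the key.
- square_housing: Black square bezel plate (56 x 56 x 2 mm) of the square key, flat on the purifier's top deck. Origin: centre of its underside, on the deck; z up, x and y parallel to the purifier's. The key stands in its middle: a white block, 30 x 30 mm seen from above.
- square_key (a joint): square key travel (m), straight down: 0 popped up (top 19 mm above deck), 0.010 fully in (top 9 mm above deck). Starts 0-2 mm in; about 3 N friction, stays where left. Key and stop ride on a soft spring, 2.2 N/mm: while pushed, the top sinks 1-2 mm beyond the travel; past the end it yields up to 5 mm (11 N), then is hard; that part springs back.
- square_key_top (a point): Centre of the top face of the square key (a white block, 30 x 30 mm seen from above); moves down with the key.
- bar_housing: Black square bezel plate (56 x 56 x 2 mm) of the bar key, flat on the purifier's top deck. Origin: centre of its underside, on the deck; z up, x and y parallel to the purifier's. The key stands in its middle: a white long narrow bar, 14 mm (x) by 44 mm (y) seen from above.
- bar_key (a joint): bar key travel (m), straight down: 0 popped up (top 19 mm above deck), 0.010 fully in (top 9 mm above deck). Starts 0-2 mm in; about 3 N friction, stays where left. Key and stop ride on a soft spring, 2.2 N/mm: while pushed, the top sinks 1-2 mm beyond the travel; past the end it yields up to 5 mm (11 N), then is hard; that part springs back.
- bar_key_top (a point): Centre of the top face of the bar key (a white long narrow bar, 14 mm (x) by 44 mm (y) seen from above); moves down with the key.
- cross_housing: Black square bezel plate (56 x 56 x 2 mm) of the cross key, flat on the purifier's top deck. Origin: centre of its underside, on the deck; z up, x and y parallel to the purifier's. The key stands in its middle: a white plus sign, 40 mm across with arms 11 mm wide.
- cross_key (a joint): cross key travel (m), straight down: 0 popped up (top 19 mm above deck), 0.010 fully in (top 9 mm above deck). Starts 0-2 mm in; about 3 N friction, stays where left. Key and stop ride on a soft spring, 2.2 N/mm: while pushed, the top sinks 1-2 mm beyond the travel; past the end it yields up to 5 mm (11 N), then is hard; that part springs back. This key is to be left alone.
- cross_key_top (a point): Centre of the top face of the cross key (a white plus sign, 40 mm across with arms 11 mm wide); moves down with the key.
- toggle_tip (a point): Tip of the small steel toggle switch, 30 mm long, that sticks out of the purifier's -x face 215 mm above the counter, 50 mm to its +y side; it stays as it is left. To be left alone.
- trivet: Loose slatted wooden trivet, 110 x 106 x 12 mm, under the spout. Origin: centre of its underside.
- steel_cup: Loose steel cup, 72 mm across the rim, 80 mm tall, standing on the trivet under the spout. Origin: centre of its underside.
- tumbler_a: Loose orange plastic tumbler, 76 mm across the rim, 120 mm tall, open end up. Origin: centre of its underside.
- tumbler_b: Loose orange plastic tumbler, 76 mm across the rim, 120 mm tall, open end up. Origin: centre of its underside.
- decanter: Loose glass decanter, 92 mm across, 218 mm tall with its steel twist cap. Origin: centre of its underside.
There are look-alikes about, which are no part of the job. Several things look just like the trivet: the one meant starts farthest from the robot's base.

How it is judged (in metres and radians):
On the way, in this order (a step that is already met when the one before it is completed fails the run):
1. the round key is pressed in by the fingers (value of joint round_key above 0.0075 m and contact force between the fingers and round_housing above 0.3 N).
2. the square key is pressed in by the fingers (value of joint square_key above 0.0075 m and contact force between the fingers and square_housing above 0.3 N).
3. the bar key is pressed in by the fingers (value of joint bar_key above 0.0075 m and contact force between the fingers and bar_housing above 0.3 N).
At the end, for the whole second after the job is handed in: Round, square and bar keys each at least 7.5 mm of their 10 mm in; cross key less than 5 mm in; toggle tip within 5 mm of its start; trivet, cup, tumblers and decanter upright (within 0.2 rad) and within 30 mm of their starts (value of joint each of round_key, square_key, bar_key above 0.0075 m and value of joint cross_key below 0.005 m and distance of toggle_tip from where it was at the start of the episode below 0.005 m and distance of each of trivet, steel_cup, tumbler_a, tumbler_b, decanter from where it was at the start of the episode below 0.03 m and angle between each of trivet, steel_cup, tumbler_a, tumbler_b, decanter's own z axis and vertical below 0.2 rad); the robot touches nothing.
It fails at once if a key is pushed in before its turn (square before round, or bar before square) ((value of joint square_key above 0.005 m and value of joint round_key below 0.0075 m) or (value of joint bar_key above 0.005 m and value of joint square_key below 0.0075 m)).
It fails at once if the cross key is pushed in (value of joint cross_key above 0.005 m).
It fails at once if the toggle switch is moved (distance of toggle_tip from where it was at the start of the episode above 0.005 m).
It fails at once if a key, its bezel or the purifier is pushed harder than 25 N (contact force between any of round_housing, square_housing, bar_housing, cross_housing and anything else above 25 N or contact force between purifier and the fingers above 25 N or contact force between purifier and the arm above 25 N).
It fails at once if the trivet, cup, a tumbler or the decanter is lifted, carried or shifted by more than 30 mm, or tipped (not (distance of each of trivet, steel_cup, tumbler_a, tumbler_b, decanter from where it was at the start of the episode below 0.03 m and angle between each of trivet, steel_cup, tumbler_a, tumbler_b, decanter's own z axis and vertical below 0.4 rad)).
It also fails if it takes over 40 s, if anything falls off the work surface, if the arm or the gripper's body presses on something with over 40 N, if the wrist force passes 120 N, or if a joint passes its speed limit or range.

## Robot

A 6-joint arm with a two-finger parallel gripper is mounted at the origin on the work surface. World frame = base frame: x ahead of the robot, y to its left, z up, the work surface at z = 0. Lengths are in mm, angles in rad, forces in N, time in s.
With the tool pointing down it reaches from about 300 to 875 mm from the base axis. Payload 4.2 kg.
Tool frame: the origin (TCP) lies at the very end of the fingers, on their centre line; the grasp point (between the pads) lies 19 mm behind it; z points along the fingers, y is the direction in which the jaws open and shut (so a half turn about z gives the same grasp; the last joint's range is limited). The gripper opens to 85 mm and grips with 20 to 120 N. Pads are 22 mm wide; open, the fingers measure 114 mm over their backs; the gripper's body (76 mm by 85 mm) begins 54 mm behind the grasp point. The pads swing forward as they close: fully open they stand 13 mm farther back than shut.
Start: joints at [1.249, 0.32, 1.565, -0, 1.257, -0.02], TCP at [170.914, 549.026, 231.338] pointing down, gripper open.
Joint ranges: [-3.11, 3.11], [-0.84, 2.01], [0.21, 2.61], [-1.34, 4.49], [0.05, 2.63], [-2.56, 2.56]. Speed limits (rad/s): [2.57, 2.57, 3.14, 3.14, 3.14, 3.14].

## Interface

Orientations are given as [roll, pitch, yaw] about the fixed x, y, z axes, in that order (R = Rz(yaw) Ry(pitch) Rx(roll)).
In Python, from bench import ctrl gives the robot as it stands. The module is installed in compiled form; this text tells all that it offers.
- The arm moves only by the shell command python3 -m jog 'ROWS'. ROWS is a JSON object of lists of equal length, an entry for each row: "delta_pos": the shift along the world's x, y, z in mm, a list of three; "turn": the turn, a rotation vector about the world's x, y, z in degrees, a list of three; "claw": the opening in per cent of the stroke, from 0 (shut) to 100 (fully open). A call has 1 to 10 rows; each row is the pose to reach, as a shift and turn from the pose commanded when the call began; what a row does not reach only later rows make up. A row lasts 1/10 s, in which the tool goes at most 50 mm and 8.59 degrees, less where a joint would pass 70% of its speed; a pose out of reach is approached as far as the arm can. A call with a gripper value outside its range is refused whole. The fingers move at their own pace and stop on an object; the grip force is fixed at half the most. Time passes only in rows, so rows that repeat a pose let the fingers close. It gives the time, the measured TCP pose, the force and the opening at its end, in the units of the state.
- ctrl.get_state(): the state, without advancing time (a new reading comes with each control period).
- ctrl.camera(name): name is "side" or "top" or "wrist"; returns the picture (400x640x3 uint8, red, green, blue); there is no depth.
- ctrl.camera_model(name): a dict with "fx", "fy", "cx", "cy" (pixels), "extrinsics" (4x4, takes a point from world to camera coordinates). Camera axes: x right, y down, z forward; pixel columns grow to the right and rows downward; lengths in mm; the calibration is good to about 2 mm. A picture is of the moment at which its call begins: read the wrist's pose just before it. camera_model takes no time and is no camera call; for the wrist camera it gives the pose at the moment of the call.
- ctrl.hand_in(): hands the job in, once; it reports no verdict.
Trained networks look in the newest picture that a camera, given by its name, has taken for a name from the list of things; names that differ only in an ending like _2 or _b are one class to them, and where a whole thing is asked for, a point or a joint stands for the part that bears it (a point fixed in the world has none). Each returns a list of dicts, best first, with "conf" (0 to 1); they miss things now and then, are a little off and sometimes report something else, mostly with a low value. They report only what shows in the picture. A call takes as long as a camera call. They do not tell look-alikes from the thing itself.
- ctrl.spot_in(camera, label): "extent" ([left, top, width, height] in pixels, round what is visible of it).
- ctrl.cut_out(camera, label): "mask" (400x640 bool, what is visible of it) and "extent" ([left, top, width, height] in pixels, round what is visible of it).
The state is a dict: "t": time; "joint_positions": joint angles; "qvel": joint speeds; "joint_efforts": joint torques, N m; "ee_pos": TCP position; "tool_rot": TCP orientation; "contact_force": force on the tool from outside, world axes, zero at the start; "wrist_torque": the same for the moment, N m; "width": finger opening in mm.
Only numpy, scipy, OpenCV 4.12 (cv2) and the standard library are available. Lean on these libraries where they do the work, as an engineer would, in place of code of your own. Each camera call takes 0.05 s, during which the arm holds its last target.

## Working session

There is one attempt and no reset: what is moved stays moved. The work goes in short steps, Python scripts to look and compute and a shell command to move; the robot and the scene stay as the last step left them, time stands still between calls to the robot, and variables do not carry over. Pictures are saved under pics/ and viewed, and the job is handed in when it is done.

```bash
mkdir -p pics; python3 - <<'E'
from bench import ctrl
import cv2,numpy as np
s=ctrl.get_state();print(s)
for n in ["top","side","wrist"]:
    im=ctrl.camera(n);cv2.imwrite(f"pics/{n}0.png",im[:,:,::-1])
    m=ctrl.camera_model(n);print(n,m)
    for l in ["round_key","square_key","bar_key","cross_key","purifier"]:
        print(l,[(round(d['conf'],2),d['extent']) for d in ctrl.spot_in(n,l)][:3])
E
```

```text
{'t': 0.0, 'joint_positions': array([ 1.24897493e+00,  3.20293140e-01,  1.56567824e+00,  3.15120806e-06,
        1.25739741e+00, -1.99864726e-02]), 'qvel': array([ 0.0003101 , -0.00156759,  0.00241785, -0.00027303,  0.00101715,
       -0.00130654]), 'joint_efforts': array([-7.68992468e-04, -4.15533793e+01, -2.34165072e+01, -9.94442280e-05,
        8.40050139e-03,  1.28574476e-05]), 'ee_pos': array([170.77176473, 548.55582893, 230.4818548 ]), 'tool_rot': array([-3.13981694e+00, -3.84915918e-05,  2.83975672e+00]), 'contact_force': array([-0.88348105,  0.12438608, -0.81968712]), 'wrist_torque': array([0.00590493, 0.06549521, 0.04090117]), 'width': 85.84695383210807}
top {'fx': 511.03134350370414, 'fy': 511.03134350370414, 'cx': 327.82713910197606, 'cy': 193.87560903690073, 'extrinsics': array([[-7.40501999e-03, -9.99759221e-01, -2.06558665e-02,
         7.10220481e+01],
       [-9.96488761e-01,  9.10041046e-03, -8.32305960e-02,
         5.04121506e+02],
       [ 8.33985327e-02,  1.99670146e-02, -9.96316216e-01,
         1.51187608e+03],
       [ 0.00000000e+00,  0.00000000e+00,  0.00000
[... 899 characters left out ...]
.0])]
cross_key [(0.56, [375.9, 180.4, 12.2, 15.4]), (0.22, [370.3, 161.9, 19.4, 16.5])]
purifier [(0.73, [309.5, 160.6, 92.9, 103.8]), (0.43, [369.7, 180.2, 21.8, 18.1])]
wrist {'fx': 335.28479057111605, 'fy': 335.28479057111605, 'cx': 315.4429926945428, 'cy': 196.29723317928762, 'extrinsics': array([[ 2.97231901e-01,  9.54804301e-01, -1.39402268e-03,
        -5.73273019e+02],
       [ 9.17566173e-01, -2.85235239e-01,  2.76971435e-01,
        -3.67076180e+01],
       [ 2.64055893e-01, -8.36038542e-02, -9.60877141e-01,
         3.79111267e+02],
       [ 0.00000000e+00,  0.00000000e+00,  0.00000000e+00,
         1.00000000e+00]])}
round_key []
square_key []
bar_key []
cross_key []
purifier []
```

```bash
python3 - <<'E'
import cv2,numpy as np
a=cv2.imread("pics/top0.png");b=cv2.imread("pics/side0.png")
cv2.imwrite("pics/topc.png",cv2.resize(a[90:240,280:420],None,fx=4,fy=4,interpolation=cv2.INTER_CUBIC))
cv2.imwrite("pics/sidec.png",cv2.resize(b[140:280,290:430],None,fx=4,fy=4,interpolation=cv2.INTER_CUBIC))
E
```

```text
(no output)
```

View pics/top0.png

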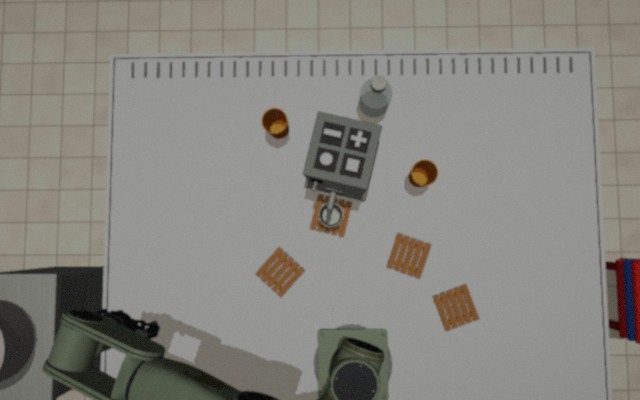

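View pics/side0.png

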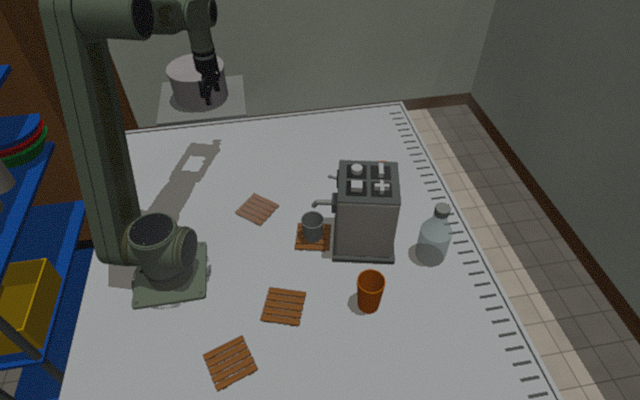

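```bash
sleep 1
```

```text
(no output)
```

View pics/topc.png

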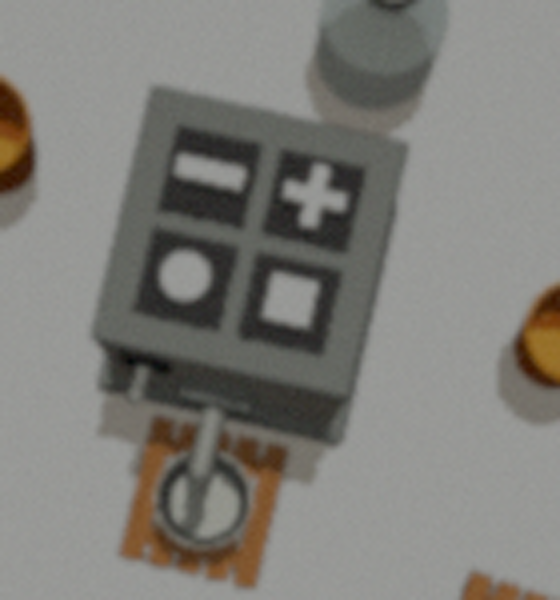

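View pics/sidec.png

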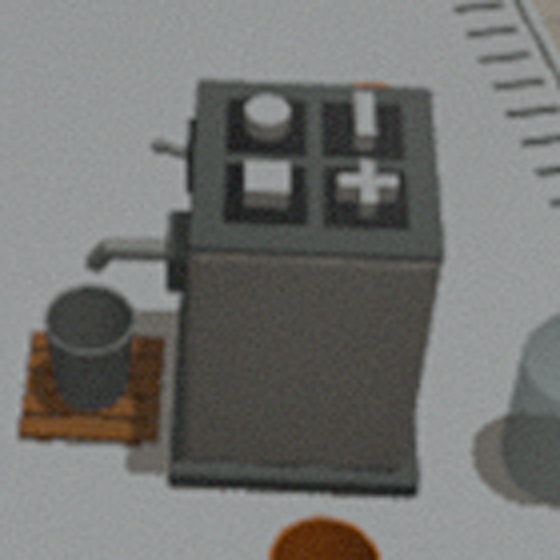

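The top crop shows the keys at full-image pixels of about round (326,159), square (353,165), bar (332,133) and cross (358,139). The toggle is left of the spout, on the round-key side. The purifier's trivet, under the cup at (331,215), is the farthest of the three-plus look-alikes and isn't touched. Next I measure the key positions with white blobs in both views.

```bash
cat > h.py <<'E'
import numpy as np,cv2
from bench import ctrl
def back(m,uv,z):
    E=m['extrinsics'];R,t=E[:3,:3],E[:3,3]
    d=R.T@np.array([(uv[0]-m['cx'])/m['fx'],(uv[1]-m['cy'])/m['fy'],1]);o=-R.T@t
    return o+d*(z-o[2])/d[2]
def proj(m,P):
    p=m['extrinsics'][:3,:3]@np.asarray(P)+m['extrinsics'][:3,3]
    return np.array([m['fx']*p[0]/p[2]+m['cx'],m['fy']*p[1]/p[2]+m['cy']])
E
python3 - <<'E'
from h import *
for n,seeds in [("top",dict(round=(326,159),square=(353,165),bar=(332,133),cross=(358,139))),("side",dict(round=(357,169),square=(357,185),bar=(381,169),cross=(382,186)))]:
    im=cv2.imread(f"pics/{n}0.png").astype(float).min(2);m=ctrl.camera_model(n)
    for k,(u,v) in seeds.items():
        w=np.zeros_like(im);r=11 if n=="top" else 7
        sl=np.s_[v-r:v+r+1,u-r:u+r+1];c=im[sl]
        if n=="side" : c=c.copy()
        hi=c.max();th=.75*hi
        _,lab,st,ce=cv2.connectedComponentsWithStats((c>th).astype(np.uint8))
        i=lab[r,r]
        mk=lab==i;wt=np.where(mk,c-th,0)
        yy,xx=np.indices(c.shape)
        uv=np.array([(wt*xx).sum()/wt.sum()+u-r,(wt*yy).sum()/wt.sum()+v-r])
        print(n,k,i,mk.sum(),uv.round(1),back(m,uv,278).round(1))
E
```

```text
top round 1 116 [325.8 158.4] [572.7  66.1 278. ]
top square 1 132 [352.1 164.5] [5.565e+02 2.000e-01 2.780e+02]
top bar 1 87 [332.1 132.4] [638.8  49.8 278. ]
top cross 1 110 [358.3 138.4] [622.7 -16.  278. ]
side round 1 62 [356.6 167. ] [573.1  68.  278. ]
side square 1 87 [356.3 183.5] [557.2   3.  278. ]
side bar 1 47 [380.8 167.8] [638.9  52.5 278. ]
side cross 1 74 [381.5 184.9] [622.4 -14.3 278. ]
```

Both cameras agree within about 3 mm: round (573,67), square (557,1.5), bar (639,51), cross (622.5,-15). Jaws already run along the purifier's y within 4°, so I rise, shut the fingers and move over the round key.

```bash
python3 -m jog '{"delta_pos":[[0,0,45],[0,0,90],[30,-30,120],[60,-65,130],[90,-100,130],[120,-135,130],[150,-170,130],[180,-205,130],[210,-240,130],[240,-275,130]],"turn":[[0,0,0],[0,0,0],[0,0,0],[0,0,0],[0,0,0],[0,0,0],[0,0,0],[0,0,0],[0,0,0],[0,0,0]],"claw":[0,0,0,0,0,0,0,0,0,0]}'
```

```text
t: 1.9
ee_pos: [411.8, 272.4, 361.6]
tool_rot: [3.141, 0.0, 2.84]
contact_force: [0.9, 0.3, 0.5]
width: 0.0
```

```bash
python3 -m jog '{"delta_pos":[[27,-35,0],[54,-70,0],[81,-105,0],[108,-140,0],[135,-175,0],[161,-205,0],[161,-205,0],[161,-205,0]],"turn":[[0,0,1],[0,0,2],[0,0,3],[0,0,3.6],[0,0,3.6],[0,0,3.6],[0,0,3.6],[0,0,3.6]],"claw":[0,0,0,0,0,0,0,0]}'
python3 - <<'E'
from h import *
s=ctrl.get_state();print(s['ee_pos'],s['tool_rot'],s['contact_force'],s['t'])
m=ctrl.camera_model("wrist");im=ctrl.camera("wrist");cv2.imwrite("pics/w1.png",im[:,:,::-1])
for k,P in dict(r=(573,67,278),s=(557,1.5,278),b=(639,51,278),c=(622.5,-15,278),tcp=s['ee_pos']).items():print(k,proj(m,P).round(1))
E
```

```text
t: 2.7
ee_pos: [572.0, 68.6, 360.8]
tool_rot: [3.141, -0.001, 2.901]
contact_force: [-0.4, 1.0, -0.1]
width: 0.2
[572.02935446  68.5687814  360.83357409] [ 3.14131300e+00 -1.35465610e-03  2.90099664e+00] [-0.39008208  1.00749889 -0.08705571] 2.7
r [315.8 205. ]
s [220.1 205.1]
b [316.  290.3]
c [226.5 289.9]
tcp [318.5 255.8]
```

View pics/w1.png

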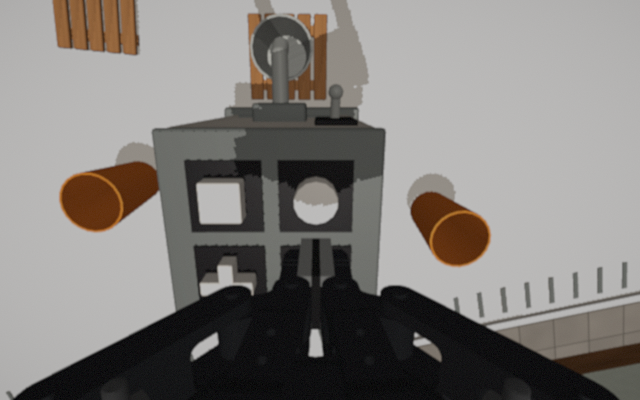

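The wrist view confirms the layout: round key at (316,200), square at (221,201), cross lower left, bar hidden under the fingers. The toggle at (336,92) is well clear. Descending on the round key.

```bash
python3 -m jog '{"delta_pos":[[-1,-1,-25],[-1,-1,-50],[-1,-1,-70],[-1,-1,-75],[-1,-1,-79],[-1,-1,-82],[-1,-1,-84],[-1,-1,-86],[-1,-1,-87],[-1,-1,-87]],"turn":[[0,0,0],[0,0,0],[0,0,0],[0,0,0],[0,0,0],[0,0,0],[0,0,0],[0,0,0],[0,0,0],[0,0,0]],"claw":[0,0,0,0,0,0,0,0,0,0]}'
```

```text
t: 3.75
ee_pos: [571.2, 68.3, 275.0]
tool_rot: [3.14, 0.001, 2.903]
contact_force: [0.5, 1.2, 3.5]
width: 0.3
```

```bash
python3 -m jog '{"delta_pos":[[0,-1,-2],[0,-1,-4],[0,-1,-5],[0,-1,-6],[0,-1,-7],[0,-1,-7]],"turn":[[0,0,0],[0,0,0],[0,0,0],[0,0,0],[0,0,0],[0,0,0]],"claw":[0,0,0,0,0,0]}'
```

```text
t: 4.35
ee_pos: [571.2, 67.1, 267.4]
tool_rot: [3.141, 0.001, 2.903]
contact_force: [1.6, 2.8, 4.2]
width: -0.3
```

```bash
python3 -m jog '{"delta_pos":[[0,0,-1],[0,0,-2],[0,0,-2],[0,0,-2]],"turn":[[0,0,0],[0,0,0],[0,0,0],[0,0,0]],"claw":[0,0,0,0]}'
```

```text
t: 4.75
ee_pos: [571.2, 67.1, 266.2]
tool_rot: [3.141, 0.001, 2.903]
contact_force: [0.6, 1.5, 6.9]
width: -0.0
```

```bash
python3 -m jog '{"delta_pos":[[0,0,-1],[0,0,-1],[0,0,-1]],"turn":[[0,0,0],[0,0,0],[0,0,0]],"claw":[0,0,0]}'
python3 -m jog '{"delta_pos":[[0,0,5],[0,0,20],[-5,-20,45],[-10,-45,50],[-14,-66,50],[-14,-66,50]],"turn":[[0,0,0],[0,0,0],[0,0,0],[0,0,0],[0,0,0],[0,0,0]],"claw":[0,0,0,0,0,0]}'
python3 - <<'E'
from h import *
s=ctrl.get_state();print(s['ee_pos'],s['contact_force'])
for n,(x,y,w,h) in dict(side=(325,150,90,60),wrist=(0,0,640,400)).items():
    im=ctrl.camera(n);cv2.imwrite(f"pics/{n}2.png",cv2.resize(im[y:y+h,x:x+w,::-1],None,fx=8 if n=="side" else 1,fy=8 if n=="side" else 1,interpolation=cv2.INTER_CUBIC))
m=ctrl.camera_model("wrist")
for k,P in dict(r=(573,67,269),s=(557,1.5,278)).items():print(k,proj(m,P).round(1))
E
```

```text
t: 5.05
ee_pos: [571.2, 67.1, 265.5]
tool_rot: [3.141, 0.002, 2.903]
contact_force: [0.9, 2.4, 9.1]
width: -0.4
t: 5.65
ee_pos: [555.6, -1.6, 313.7]
tool_rot: [-3.139, -0.002, 2.9]
contact_force: [0.5, 0.0, 0.2]
width: -0.2
[555.62372857  -1.63882575 313.71117568] [0.49698416 0.04303593 0.23010428]
r [433.6 223.2]
s [320.  228.8]
```

View pics/side2.png

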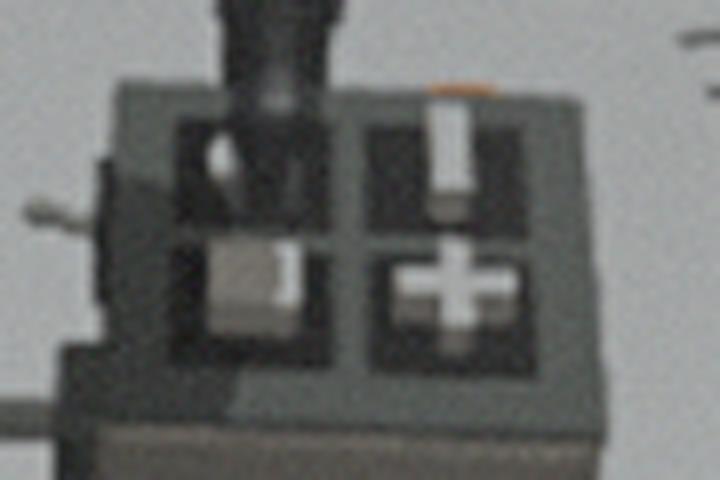

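View pics/wrist2.png

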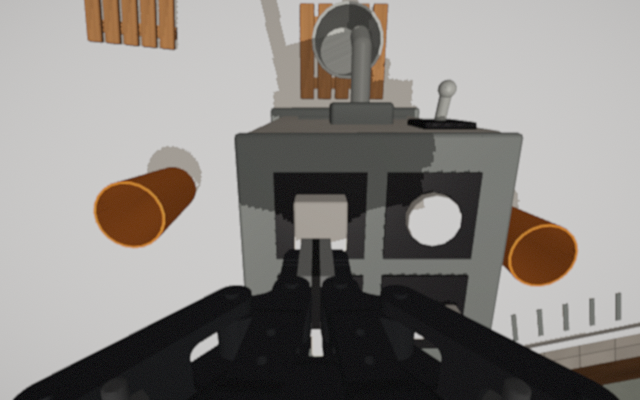

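The round key now lies flat in the wrist view at (434,220) with no side showing. Its force rose to 9 N at the stop, which matches fully in. The fingertips are over the square key at (320,215). Pressing it.

```bash
python3 -m jog '{"delta_pos":[[0,2,-15],[0,2,-28],[0,2,-34],[0,2,-38],[0,2,-41],[0,2,-43],[0,2,-45],[0,2,-46],[0,2,-47],[0,2,-47]],"turn":[[0,0,0],[0,0,0],[0,0,0],[0,0,0],[0,0,0],[0,0,0],[0,0,0],[0,0,0],[0,0,0],[0,0,0]],"claw":[0,0,0,0,0,0,0,0,0,0]}'
```

```text
t: 6.75
ee_pos: [557.1, 3.2, 267.5]
tool_rot: [3.141, 0.001, 2.903]
contact_force: [-1.3, 1.8, 3.7]
width: -0.4
```

```bash
python3 -m jog '{"delta_pos":[[0,0,-1],[0,0,-2],[0,0,-2],[0,0,-2]],"turn":[[0,0,0],[0,0,0],[0,0,0],[0,0,0]],"claw":[0,0,0,0]}'
python3 -m jog '{"delta_pos":[[0,0,-1],[0,0,-1],[0,0,-1]],"turn":[[0,0,0],[0,0,0],[0,0,0]],"claw":[0,0,0]}'
```

```text
t: 7.15
ee_pos: [557.2, 3.2, 266.2]
tool_rot: [3.141, 0.001, 2.903]
contact_force: [-2.2, 2.4, 6.7]
width: 0.4
t: 7.45
ee_pos: [557.2, 3.2, 265.5]
tool_rot: [3.141, 0.002, 2.903]
contact_force: [-3.7, 2.0, 7.4]
width: 0.1
```

```bash
python3 -m jog '{"delta_pos":[[0,0,5],[0,0,25],[10,5,50],[35,20,50],[60,35,50],[80,47,50],[80,47,50],[80,47,50]],"turn":[[0,0,0],[0,0,0],[0,0,0],[0,0,0],[0,0,0],[0,0,0],[0,0,0],[0,0,0]],"claw":[0,0,0,0,0,0,0,0]}'
python3 - <<'E'
from h import *
s=ctrl.get_state();print(s['ee_pos'],s['contact_force'])
im=ctrl.camera("wrist");cv2.imwrite("pics/w3.png",im[:,:,::-1])
m=ctrl.camera_model("wrist")
for k,P in dict(r=(573,67,269),s=(557,1.5,269),b=(639,51,278),c=(622.5,-15,278)).items():print(k,proj(m,P).round(1))
E
```

```text
t: 8.25
ee_pos: [636.9, 49.6, 313.1]
tool_rot: [-3.14, -0.002, 2.903]
contact_force: [0.8, -0.5, -0.7]
width: -0.0
[636.92143871  49.63131326 313.1369881 ] [ 0.79568377 -0.50642523 -0.67800139]
r [322.1 107.3]
s [197.2 107.3]
b [321.9 231.1]
c [202.5 230.3]
```

View pics/w3.png

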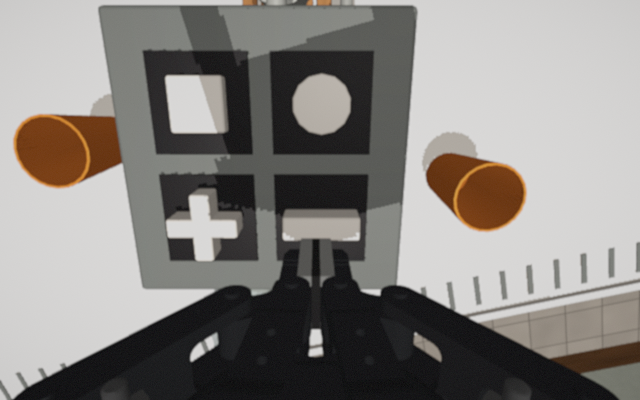

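Round (321,104) and square (196,104) both lie flat in their bezels, and the cross is still up at (203,228). The bar, centred near (321,225), is right under the fingertips. Pressing it.

```bash
python3 -m jog '{"delta_pos":[[0,0,-15],[0,0,-28],[0,0,-34],[0,0,-38],[0,0,-41],[0,0,-43],[0,0,-45],[0,0,-46],[0,0,-47],[0,0,-47]],"turn":[[0,0,0],[0,0,0],[0,0,0],[0,0,0],[0,0,0],[0,0,0],[0,0,0],[0,0,0],[0,0,0],[0,0,0]],"claw":[0,0,0,0,0,0,0,0,0,0]}'
python3 -m jog '{"delta_pos":[[0,0,-1],[0,0,-2],[0,0,-2],[0,0,-2]],"turn":[[0,0,0],[0,0,0],[0,0,0],[0,0,0]],"claw":[0,0,0,0]}'
```

```text
t: 9.3
ee_pos: [637.0, 49.9, 267.5]
tool_rot: [-3.141, 0.0, 2.903]
contact_force: [-1.6, -3.2, 3.5]
width: -0.3
t: 9.7
ee_pos: [637.0, 49.9, 266.2]
tool_rot: [3.141, 0.001, 2.903]
contact_force: [-2.2, -0.7, 6.4]
width: 0.3
```

```bash
python3 -m jog '{"delta_pos":[[0,0,-1],[0,0,-1],[0,0,-1]],"turn":[[0,0,0],[0,0,0],[0,0,0]],"claw":[0,0,0]}'
python3 -m jog '{"delta_pos":[[0,0,5],[0,0,25],[0,0,60],[0,0,90],[-40,40,100],[-75,75,100],[-110,110,100],[-145,145,100],[-180,180,100],[-180,180,100]],"turn":[[0,0,0],[0,0,0],[0,0,0],[0,0,0],[0,0,0],[0,0,0],[0,0,0],[0,0,0],[0,0,0],[0,0,0]],"claw":[0,0,0,0,0,0,0,0,0,0]}'
python3 - <<'E'
from h import *
s=ctrl.get_state();print(s['ee_pos'],s['contact_force'])
for n,(x,y,w,h) in dict(side=(290,140,180,150),top=(250,70,200,150)).items():
    im=ctrl.camera(n);cv2.imwrite(f"pics/{n}4.png",cv2.resize(im[y:y+h,x:x+w,::-1],None,fx=4,fy=4,interpolation=cv2.INTER_CUBIC))
E
```

```text
t: 10.0
ee_pos: [637.0, 49.9, 265.6]
tool_rot: [3.141, 0.002, 2.903]
contact_force: [-2.7, -2.1, 8.7]
width: 0.3
t: 11.0
ee_pos: [453.5, 233.7, 364.5]
tool_rot: [3.139, -0.002, 2.908]
contact_force: [1.0, -0.3, -0.5]
width: 0.3
[453.54495736 233.66493142 364.5478655 ] [ 1.04340167 -0.33823783 -0.51570218]
```

View pics/side4.png

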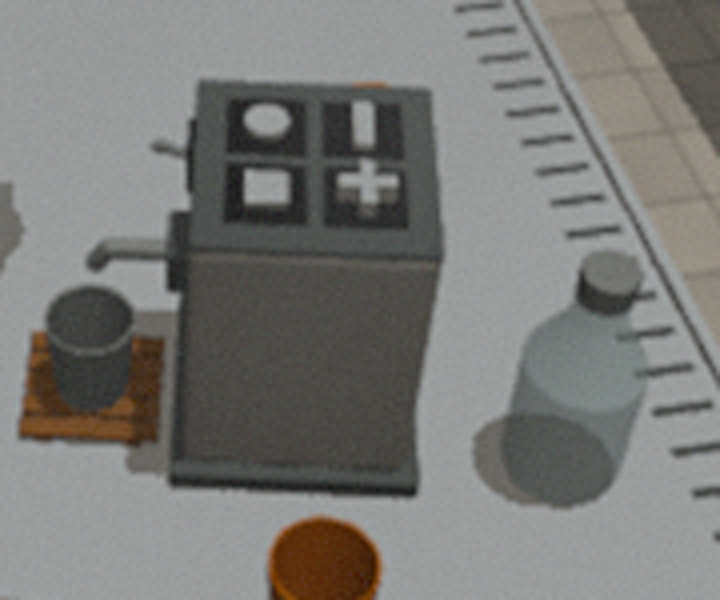

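View pics/top4.png

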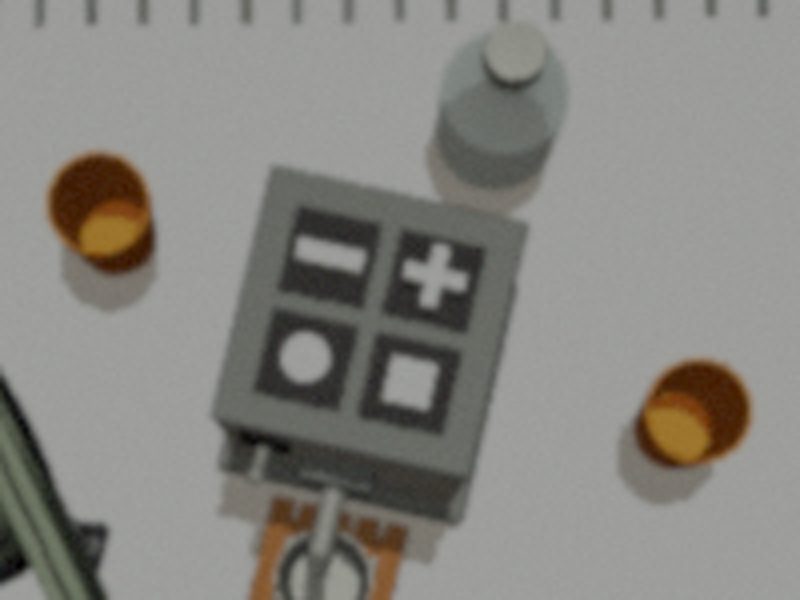

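In the side crop, round (268,121), square (268,187) and bar (363,125) are all low with barely any side showing. The cross (368,186) still shows its tall sides. The toggle, cup, trivet, tumblers and decanter are where they started, and the arm is clear.

```bash
python3 -c "
from bench import ctrl
ctrl.hand_in()"
```

```text
the job is handed in; nothing more can be done
```

I pressed the round, square and bar keys fully in, in that order, with closed fingertips, then moved the arm clear and handed in at about 11 s of the 40 s allowed.

- **Key presses:** The last force readings on the keys were 9.1, 7.4 and 8.7 N, all at about z = 265.5 mm. The force climbed past the friction level at the same height each time, which means the end stop was reached. The square key's last reading was a little lower than the others, which fits sensor noise; it looks just as low in the pictures.
- **Final pictures:** All three keys lie low, and the cross key still stands up. The toggle, cup, trivet, tumblers and decanter look unmoved, judged by eye against the first pictures.
- **Disagreement:** Key positions from the cameras differed by up to about 3 mm, well within the size of the keys. The network labels for the keys were unreliable, so I located them from the white shapes in the pictures.

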